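# Put the grease pot away in the roll-top store

### The arm

A 6-joint arm with a two-finger parallel gripper is mounted at the origin on a cart in front of the work surface, level with it; the furniture and walls round the work are solid. World frame = base frame: x ahead of the robot, y to its left, z up, the work surface at z = 0. Lengths are in m, angles in rad, forces in N, time in s.
With the tool pointing down it reaches from about 0.3 to 0.875 m from the base axis. Payload 6.4 kg.
Tool frame: the origin (TCP) lies at the very end of the fingers, on their centre line; the grasp point (between the pads) lies robot.pinch_z behind it (robot.pinch_z is the distance from the TCP to the grasp point, in m); z points along the fingers, y is the line along which they close (so a half turn about z gives the same grasp; the last joint's range is limited). The gripper opens to 88 mm and grips with 3 to 60 N. Pads are 18 mm wide; open, the fingers measure 123 mm over their backs; the gripper's body (75 mm by 187 mm) begins 45 mm behind the grasp point.
Start: joints at [1.121, 0.181, 1.607, -0, 1.354, -0.206], TCP at [0.139, 0.558, 0.239] pointing down, gripper open.
Joint ranges: [-2.99, 2.99], [-0.89, 2.07], [0.3, 2.58], [-1.14, 4.28], [0, 2.63], [-3.12, 3.12]. Speed limits (rad/s): [2.57, 2.57, 3.01, 3.14, 3.14, 3.14].

### API

Orientations are given as a unit quaternion [x, y, z, w].
In Python, from workcell import robot, eyes gives the robot as it stands.
- The arm moves only by the tool step_arm, never from a script. Its argument "series" is a list of rows, each an object of numbers: "x", "y", "z": the shift along the tool's x, y, z in cm; "wx", "wy", "wz": the turn, a rotation vector about the tool's x, y, z in degrees. In form: [{"x": .., "y": .., "z": .., "wx": .., "wy": .., "wz": ..}, ...]. A call has 1 to 12 rows; each row is the pose to reach, as a shift and turn from the pose commanded when the call began, along the tool's axes at that moment; what a row does not reach only later rows make up. A row lasts 1/12 s, in which the tool goes at most 41.7 mm and 7.16 degrees, less where a joint would pass 70% of its speed; a pose out of reach is approached as far as the arm can. A call with a gripper value outside its range is refused whole. "gripper" is the gripper command: -1 is shut, 1 is fully open, values between are in proportion, set as the call begins (left out, the last holds). The fingers move at their own pace and stop on an object; "squeeze" is the grip in N (left out, the last holds). Time passes only in rows, so rows that repeat a pose let the fingers close. It gives the time, the measured TCP pose, the force, the opening and the grip force at its end, in the units of the state.
- robot.get_state(): the state, without advancing time (a new reading comes with each control period).
- eyes.read_camera(name): name is "scene" or "top" or "wrist"; returns a dict with "pixels" (480x640x3 uint8, blue, green, red), "range_z" (480x640 float32, m along the optical axis (not along the pixel's ray), 0 where there is no reading), "fov_y" (degrees; the focal length in pixels is half the picture's height over the tangent of half this angle, whatever the lens; pixels are square), "cx", "cy" (the principal point, pixels), "view" (4x4, takes a point from world to camera coordinates); the wrist camera has in their place "T_tool_cam" (4x4, takes a point from camera to tool coordinates, whose origin is the TCP and whose axes are the flange's). Camera axes: x right, y up, looking along -z (the intrinsics and any distortion apply to the point x, -y, -z); pixel columns grow to the right and rows downward; lengths in m; the calibration is good to about 2 mm. A picture is of the moment at which its call begins: read the wrist's pose just before it.
- robot.hand_in(): hands the job in; it is judged then, once.
The state is a dict: "time_s": time; "q": joint angles; "qvel": joint speeds; "effort": joint torques, N m; "eef_pos": TCP position; "tool_rot": TCP orientation; "force": force on the tool from outside, world axes, zero at the start; "wrist_torque": the same for the moment, N m; "gripper_width": finger opening in m; "grip_force": force on a finger pad.
Only numpy, scipy, OpenCV 4.12 (cv2) and the standard library are available. Lean on these libraries where they do the work, as an engineer would, in place of code of your own. Each camera call takes 0.05 s, during which the arm holds its last target. There are 200 camera calls.

### The job

Roll the store's slatted door fully open, set the grease pot down gently, upright and wholly on the round green coaster inside, and roll the door fully shut again. Leave the tape roll in the store and the things on the bench where they are.

Things in the scene. Friction and masses are not known exactly. Their poses are not given: they have to be found in the camera images.
- store: fixed roll-top store: blue D-shaped side boards, grey sill and rear hood, aluminium slatted door. 270 deep (x) x 444 wide (y) x 215 mm high. Origin: centre of its underside on the bench; x to its rear (front faces -x), y left, z up. Inner side faces at y +-210 mm. Inside floor 30 mm up; front sill x -126 to -114 mm, 88 mm high; inner back wall at x +41 mm
- tambour_axis (a point): centre of the curved track, 80 mm above the store's underside: the door turns about the line through it along the store's y. Side boards end in a half disc of radius 135 mm about it; slats' outer face is at radius 124 mm. With the door fully open the inside is clear upward from the sill back to 8 mm behind this axis: things go in from above, between the side boards
- tambour (a joint): door angle along the track, rad: 0 = fully shut (stop), 1.6 = fully open (stop), growing as the low front edge goes up, over and to the rear. Friction holds it where it is left; it takes 3 to 7 N at the tab to roll it. It may start a little open (up to 0.3)
- tambour_grip (a point): point in the door's orange grip tab, mid width, 156 mm from the axis. The tab is a fin 16 mm thick (store's y), 26 mm along the track, standing out radially to 171 mm: pinch its 16 mm. At door angle q it is 9.5 deg + q above the level line from the axis to the front (q = 0: 154 mm before the axis, 26 mm above). It can turn between the pads, so a gripper kept pointing down can follow the arc
- coaster: round green coaster, 104 mm diameter, 3 mm thick, fixed on the store's inside floor in the left or right half (50 mm before the track axis, 85 mm to one side of the middle); origin: centre of its underside, which is 30 mm above the bench. Mostly hidden until the door is open
- grease_pot: white grease pot with blue bands and a blue screw lid, round, 58 mm diameter (lid 61 mm) and 61 mm high, about 0.17 kg, standing on the bench to the left or right; origin: centre of its underside, z up
- tape_roll: white tape roll with blue core, 52 mm diameter, 16 mm high, lying on the floor in the other half of the store; origin: centre of its underside. To be left alone
- gauge_block: bystander: light aluminium block with two holes, 41 x 80 x 30 mm; origin: centre of its underside
- screw_bin: bystander: grey open bin with screws (the one beside the store, right), 100 x 74 x 50 mm; origin: centre of its underside
- marker_red: bystander: marker pen with red cap lying on the bench, 135 mm long, 18 mm high; origin: centre of its underside
Not all that is in view belongs to the job. There is more than one size of the grease_pot; the one meant has the size given above.

How it is judged:
By the outcome, as a careful person would: the job done as asked, in the order asked, and still so for the second after the job is handed in, with the robot touching nothing.
It also fails if it takes over 70 s, if anything falls off the work surface, if the arm or the gripper's body presses on something with over 40 N, if the wrist force passes 120 N, or if a joint passes its speed limit or range.

## Working session

There is one attempt and no reset: what is moved stays moved. The work goes in short steps, Python scripts to look and compute and a tool call to move; the robot and the scene stay as the last step left them, time stands still between calls to the robot, and variables do not carry over. Pictures are saved under pics/ and viewed, at most 10 in all, crops included, and the job is handed in when it is done.

Besides the shell and the picture viewer there is one more tool, called after "Request:" as name(argument=value, ...) on one line, values as JSON. step_arm: Moves the arm, as the interface text tells. Its arguments: {"type":"object","properties":{"series":{"type":"array","items":{"type":"object","properties":{"x":{"type":"number"},"y":{"type":"number"},"z":{"type":"number"},"wx":{"type":"number"},"wy":{"type":"number"},"wz":{"type":"number"}}}},"gripper":{"type":"number"},"squeeze":{"type":"number"}},"required":["series"]}

```bash
mkdir -p pics; ls
cat > h.py <<'E'
import numpy as np, cv2
from workcell import robot, eyes
def cloud(n):
    st=robot.get_state(); c=eyes.read_camera(n); z=c["range_z"]; h,w=z.shape
    f=h/2/np.tan(np.radians(c["fov_y"])/2)
    v,u=np.mgrid[:h,:w]
    P=np.stack([(u-c["cx"])/f*z,-(v-c["cy"])/f*z,-z,np.ones_like(z)],-1)
    if "view" in c: M=np.linalg.inv(c["view"])
    else:
        from scipy.spatial.transform import Rotation as R
        T=np.eye(4);T[:3,:3]=R.from_quat(st["tool_rot"]).as_matrix();T[:3,3]=st["eef_pos"];M=T@c["T_tool_cam"]
    W=(P@M.T)[...,:3]; W[z==0]=np.nan
    return c,W,M
E
python3 - <<'E'
from h import *
s=robot.get_state(); print(s, robot.pinch_z)
ims=[]
for n in("scene","top"):
    c,W,M=cloud(n); print({k:v for k,v in c.items() if k not in("pixels","range_z")}); cv2.imwrite(f"pics/{n}0.png",c["pixels"]); print((c["range_z"]>0).mean())
    print([x for x in dir(eyes) if x[0]!='_'])
E
```

```text
pics
{'time_s': 0.0, 'q': array([ 1.12064782e+00,  1.81533702e-01,  1.60799631e+00,  7.81199816e-06,
        1.35379045e+00, -2.06272185e-01]), 'qvel': array([2.51916498e-04, 2.27322856e-04, 5.73338403e-05, 2.64459038e-03,
       8.09207031e-06, 2.87667270e-03]), 'effort': array([-1.16896772e-04, -4.33863759e+01, -3.41857839e+01,  7.02964095e-02,
        3.86094803e-02, -1.05627389e-04]), 'eef_pos': array([0.13857247, 0.55750638, 0.23781991]), 'tool_rot': array([ 1.21636995e-01,  9.92574277e-01, -8.16560726e-04, -2.82089250e-04]), 'force': array([-0.05801137, -0.0417607 , -0.22323361]), 'wrist_torque': array([ 0.0116861 , -0.00251816,  0.00697119]), 'grip_force': 0.0, 'gripper_width': 0.08856690692390778} 0.0187
{'fov_y': 45.051172517550405, 'cx': 308.2546282017653, 'cy': 243.17309005268208, 'view': array([[ 0.36705584, -0.92998975, -0.01972502, -0.10918291],
       [ 0.67187291,  0.25039567,  0.69705725, -0.42551738],
       [-0.64331703, -0.26911164,  0.71674411, -1.25349983],
       [ 0.        ,  0.        ,  0.        ,  1.        ]])}
0.9547005208333333
['read_camera']
{'fov_y': 55.972310011420426, 'cx': 320.8178179454062, 'cy': 230.42545978353482, 'view': array([[ 0.02986771, -0.99955121, -0.00230001,  0.08185344],
       [ 0.84694448,  0.02408549,  0.53113552, -0.46246617],
       [-0.53084175, -0.01781178,  0.84728376, -0.88508525],
       [ 0.        ,  0.        ,  0.        ,  1.        ]])}
0.9958658854166667
['read_camera']
```

View pics/scene0.png

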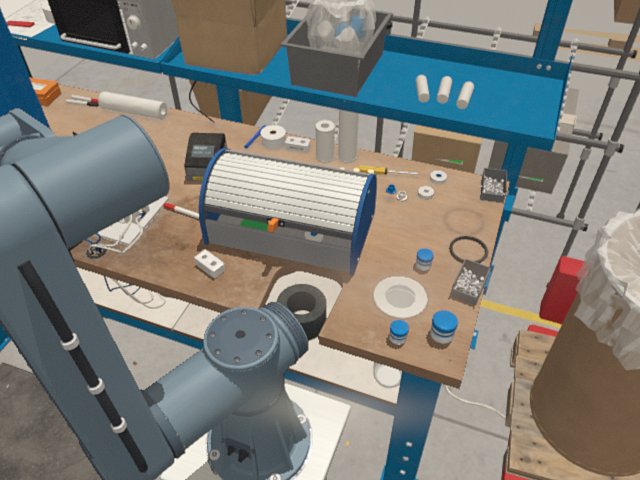

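View pics/top0.png

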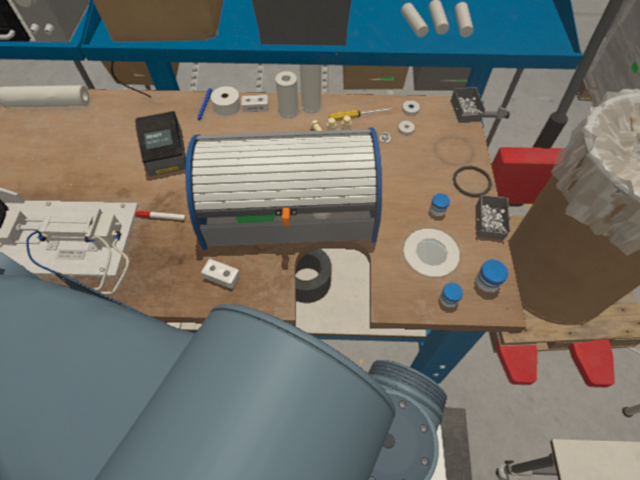

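Both views show the store at about top (285,190), its door a little open, with the orange tab at (286,215) and the green coaster at (255,217), in the left half. There are three blue-lidded pots at top (440,206), (452,296) and (491,276), and I need to measure their sizes.

Run:
```python
from h import *
for n in("top","scene"):
    c,W,M=cloud(n); I=c["pixels"]; hsv=cv2.cvtColor(I,cv2.COLOR_BGR2HSV); print(n)
    f=240/np.tan(np.radians(c["fov_y"])/2)
    def blobs(lo,hi,amin,tag,zr):
        m=cv2.inRange(hsv,lo,hi)
        ok=(W[...,2]>zr[0])&(W[...,2]<zr[1])&(W[...,0]>.1)&(W[...,0]<1.2)&(abs(W[...,1])<1)
        m=m&(ok*255).astype(np.uint8)
        k,L,S,C=cv2.connectedComponentsWithStats(m)
        for i in range(1,k):
            if S[i,4]>=amin:
                p=W[L==i]; print(tag,C[i].round(),S[i,2:5],"min",np.percentile(p,2,0).round(3),"max",np.percentile(p,98,0).round(3),"med",np.median(p,0).round(3))
    blobs((95,120,60),(115,255,255),40,"blue",(0.01,.25))
    blobs((5,150,120),(18,255,255),15,"orange",(0.02,.3))
    blobs((45,100,40),(85,255,255),15,"green",(0.0,.3))
    if n=="top": cv2.imwrite("pics/crop.png",cv2.resize(I[170:320,380:520],None,fx=4,fy=4,interpolation=cv2.INTER_CUBIC))
```

```text
top
blue [161.  74.] [ 29  28 589] min [1.059 0.589 0.012] max [1.117 0.646 0.108] med [1.064 0.611 0.059]
blue [479.  78.] [ 25  27 390] min [ 1.059 -0.395  0.018] max [ 1.111 -0.347  0.107] med [ 1.067 -0.372  0.068]
blue [204. 103.] [14 30 82] min [0.933 0.467 0.01 ] max [1.056 0.486 0.018] med [0.989 0.476 0.013]
blue [377. 158.] [ 10  69 213] min [ 0.546 -0.037  0.168] max [ 0.714 -0.02   0.216] med [ 0.613 -0.029  0.207]
blue [192. 190.] [ 21 114 510] min [0.476 0.387 0.024] max [0.664 0.407 0.215] med [0.529 0.395 0.184]
blue [441. 201.] [ 16  14 188] min [ 0.596 -0.229  0.04 ] max [ 0.636 -0.191  0.049] med [ 0.615 -0.21   0.045]
blue [494. 272.] [ 27  24 488] min [ 0.379 -0.333  0.053] max [ 0.432 -0.28   0.064] med [ 0.404 -0.306  0.061]
blue [452. 292.] [ 20  19 274] min [ 0.339 -0.227  0.041] max [ 0.379 -0.189  0.049] med [ 0.358 -0.208  0.046]
orange [286. 216.] [  8  19 131] min [0.469 0.169 0.131] max [0.513 0.185 0.158] med [0.484 0.176 0.149]
green [255. 218.] [ 39   8 240] min [0.542 0.222 0.028] max [0.566 0.311 0.037] med [0.554 0.267 0.033]
scene
blue [228. 102.
[... 359 characters left out ...]
] max [ 0.748 -0.026  0.214] med [ 0.618 -0.035  0.141]
blue [212. 215.] [13  8 72] min [0.511 0.385 0.036] max [0.573 0.394 0.097] med [0.536 0.389 0.068]
blue [425. 254.] [ 16  12 146] min [ 0.6   -0.231  0.039] max [ 0.642 -0.193  0.05 ] med [ 0.62  -0.212  0.045]
blue [444. 322.] [ 25  22 441] min [ 0.382 -0.335  0.049] max [ 0.437 -0.284  0.065] med [ 0.406 -0.31   0.06 ]
blue [399. 328.] [ 18  17 239] min [ 0.342 -0.23   0.038] max [ 0.384 -0.191  0.05 ] med [ 0.36  -0.211  0.045]
orange [272. 224.] [ 11  14 110] min [0.472 0.166 0.13 ] max [0.521 0.191 0.158] med [0.486 0.172 0.146]
green [254. 224.] [ 26  12 184] min [0.51  0.231 0.026] max [0.593 0.314 0.121] med [0.577 0.276 0.033]
```

View pics/crop.png

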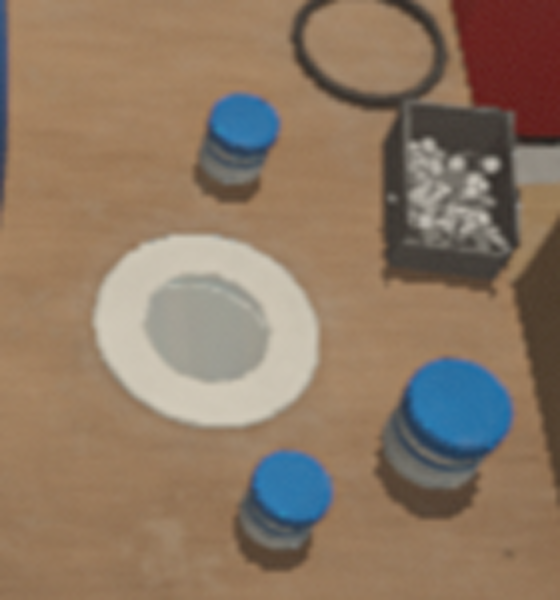

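Candidates for the pot are top (440,206) and (452,296), with 45 mm lids and about 46 mm tall, and (491,276), with a lid of about 60 mm and 61 mm tall. I choose (491,276): the crop shows it is clearly the largest, and its centre is near (0.405,-0.308). Next I'll fit the store pose and the tab.

```bash
cat > fit.py <<'E'
from h import *
from scipy.optimize import least_squares
from scipy.spatial.transform import Rotation as R
res={}
for n in("top","scene"):
    c,W,M=cloud(n); hsv=cv2.cvtColor(c["pixels"],cv2.COLOR_BGR2HSV)
    X,Y,Z=W[...,0],W[...,1],W[...,2]
    sl=(Z>.14)&(Z<.23)&(Y>.01)&(Y<.35)&(X>.48)&(X<.75)&(hsv[...,1]<60)&(hsv[...,2]>140)
    P=W[sl]
    def cyl(p): # axis x at y=.18, yaw, radius
        d=(P[:,0]-p[0])*np.cos(p[1])+(P[:,1]-.18)*np.sin(p[1])
        return np.hypot(d,P[:,2]-.08)-p[2]
    r=least_squares(cyl,[.62,0,.124],loss="soft_l1",f_scale=.002)
    print(n,len(P),r.x.round(4),np.abs(r.fun).mean())
    b=cv2.inRange(hsv,(95,120,60),(118,255,255))>0
    for s,(lo,hi) in {"R":(-.07,0),"L":(.36,.43)}.items():
        Q=W[b&(Z>.15)&(Z<.23)&(X>.45)&(X<.78)&(Y>lo)&(Y<hi)]
        k=np.polyfit(Q[:,0],Q[:,1],1); print(s,len(Q),k.round(4),"y at .62",np.polyval(k,.62).round(4),"pct",np.percentile(Q[:,1]-k[0]*(Q[:,0]-.62),[2,50,98]).round(4))
    T=W[(cv2.inRange(hsv,(5,150,120),(20,255,255))>0)&(Z>.1)&(Z<.2)&(X>.44)&(X<.6)&(Y>.1)&(Y<.25)]
    print("tab",T.min(0).round(3),T.max(0).round(3))
E
python3 fit.py
```

```text
top 9819 [0.6297 0.078  0.123 ] 0.0016942349882126083
R 214 [ 0.0844 -0.0813] y at .62 -0.029 pct [-0.0328 -0.0291 -0.0249]
L 347 [0.0766 0.3542] y at .62 0.4017 pct [0.3974 0.4014 0.4073]
tab [0.467 0.168 0.128] [0.519 0.187 0.157]
scene 6844 [0.6339 0.0794 0.1231] 0.002532824022948647
R 434 [ 0.0595 -0.0711] y at .62 -0.0342 pct [-0.0387 -0.0355 -0.0269]
L 223 [0.0795 0.352 ] y at .62 0.4013 pct [0.3949 0.4011 0.4084]
tab [0.471 0.164 0.129] [0.527 0.195 0.16 ]
```

```bash
cat > go.py <<'E'
# usage: go.py x y z yaw_deg(tool y rel. world y) -> tool-frame shift (cm), rotvec (deg)
from h import *
import sys
from scipy.spatial.transform import Rotation as R
s=robot.get_state(); r=R.from_quat(s["tool_rot"]); v=list(map(float,sys.argv[1:]))
print(s["time_s"],s["eef_pos"].round(4),s["force"].round(1),round(s["gripper_width"],4),s["grip_force"],s["q"].round(2))
for i in range(0,len(v),4):
    x,y,z,a=v[i:i+4]; a=np.radians(a)
    yv=np.array([-np.sin(a),np.cos(a),0]); zv=np.array([0,0,-1.]); xv=np.cross(yv,zv)
    t=R.from_matrix(np.stack([xv,yv,zv],1))
    print((r.inv().apply(np.array([x,y,z])-s["eef_pos"])*100).round(2),(r.inv()*t).as_rotvec(degrees=True).round(2))
E
python3 go.py .488 .176 .20 4.5
```

```text
0.3 [0.1387 0.5578 0.2384] [ 0.7  0.3 -0.3] 0.0881 0.0 [ 1.12  0.18  1.61 -0.    1.35 -0.21]
[-43.11 -28.62   3.85] [-3.000e-02 -1.000e-02 -1.847e+01]
```

Request:
step_arm(series=[{"x": -3.5,"y": -2.3,"z": 0.3,"wz": -2},{"x": -7,"y": -4.6,"z": 0.6,"wz": -4},{"x": -10.5,"y": -7,"z": 0.9,"wz": -6},{"x": -14,"y": -9.3,"z": 1.2,"wz": -8},{"x": -17.5,"y": -11.6,"z": 1.5,"wz": -10},{"x": -21,"y": -14,"z": 1.9,"wz": -12},{"x": -24.5,"y": -16.3,"z": 2.2,"wz": -14},{"x": -28,"y": -18.6,"z": 2.5,"wz": -16},{"x": -31.5,"y": -21,"z": 2.8,"wz": -18.5},{"x": -35,"y": -23.3,"z": 3.1,"wz": -18.5},{"x": -38.5,"y": -25.6,"z": 3.5,"wz": -18.5},{"x": -41,"y": -27.5,"z": 3.7,"wz": -18.5}], gripper=1, squeeze=20)

```text
$.series[0]: bad value
```

```bash
python3 go.py .488 .176 .20 4.5 .488 .176 .127 4.5
python3 - <<'E'
from h import *
c,W,M=cloud("wrist"); hsv=cv2.cvtColor(c["pixels"],cv2.COLOR_BGR2HSV)
m=(cv2.inRange(hsv,(5,150,100),(20,255,255))>0)&(W[...,2]>.1)
T=W[m]; print(len(T),np.percentile(T,[2,50,98],0).round(4))
# near tab-root vs tip: center of y faces
print("y mid",(T[:,1].min()+T[:,1].max())/2)
cv2.imwrite("pics/w1.png",c["pixels"])
E
```

```text
0.3 [0.1387 0.5578 0.2384] [ 0.7  0.3 -0.3] 0.0881 0.0 [ 1.12  0.18  1.61 -0.    1.35 -0.21]
[-43.11 -28.62   3.85] [-3.000e-02 -1.000e-02 -1.847e+01]
[-43.11 -28.62  11.15] [-3.000e-02 -1.000e-02 -1.847e+01]Traceback (most recent call last):
  File "<stdin>", line 4, in <module>
    return _quantile_unchecked(
        a, q, axis, out, overwrite_input, method, keepdims, weights)
    return _ureduce(a,
                    func=_quantile_ureduce_func,
    ...<5 lines>...
                    overwrite_input=overwrite_input,
                    method=method)
    r = func(a, **kwargs)
    result = _quantile(arr,
                       quantiles=q,
    ...<2 lines>...
                       out=out,
                       weights=wgt)
    slices_having_nans = np.isnan(arr[-1, ...])
                                  ~~~^^^^^^^^^
IndexError: index -1 is out of bounds for axis 0 with size 0
```

The call was refused, probably because every row needs all six keys.

Request:
step_arm(series=[{"x": -3.5,"y": -2.3,"z": 0.3,"wx": 0,"wy": 0,"wz": -2},{"x": -7,"y": -4.6,"z": 0.6,"wx": 0,"wy": 0,"wz": -4},{"x": -10.5,"y": -7,"z": 0.9,"wx": 0,"wy": 0,"wz": -6},{"x": -14,"y": -9.3,"z": 1.2,"wx": 0,"wy": 0,"wz": -8},{"x": -17.5,"y": -11.6,"z": 1.5,"wx": 0,"wy": 0,"wz": -10},{"x": -21,"y": -14,"z": 1.9,"wx": 0,"wy": 0,"wz": -12},{"x": -24.5,"y": -16.3,"z": 2.2,"wx": 0,"wy": 0,"wz": -14},{"x": -28,"y": -18.6,"z": 2.5,"wx": 0,"wy": 0,"wz": -16},{"x": -31.5,"y": -21,"z": 2.8,"wx": 0,"wy": 0,"wz": -18.5},{"x": -35,"y": -23.3,"z": 3.1,"wx": 0,"wy": 0,"wz": -18.5},{"x": -38.5,"y": -25.6,"z": 3.5,"wx": 0,"wy": 0,"wz": -18.5},{"x": -41,"y": -27.5,"z": 3.7,"wx": 0,"wy": 0,"wz": -18.5}], gripper=1, squeeze=20)

```text
time_s: 1.35
eef_pos: [0.4719, 0.1901, 0.2017]
tool_rot: [-0.039, 0.999, -0.0, 0.0]
force: [-0.7, 0.0, -0.8]
gripper_width: 0.0882
grip_force: 0.0
```

```bash
python3 go.py .488 .176 .20 4.5 .488 .176 .127 4.5
python3 - <<'E'
from h import *
c,W,M=cloud("wrist"); hsv=cv2.cvtColor(c["pixels"],cv2.COLOR_BGR2HSV)
cv2.imwrite("pics/w1.png",c["pixels"])
m=(cv2.inRange(hsv,(5,150,100),(20,255,255))>0)&(W[...,2]>.1)
T=W[m]; print(len(T)); print(np.percentile(T,[2,50,98],0).round(4))
E
```

```text
1.35 [0.4719 0.1901 0.2017] [-0.7  0.  -0.8] 0.0882 0.0 [ 0.15  0.07  1.81 -0.    1.26 -1.5 ]
[-1.5  -1.53  0.17] [-0.    0.05 -0.01]
[-1.49 -1.53  7.47] [-0.    0.05 -0.01]
1943
[[0.471  0.1702 0.137 ]
 [0.4857 0.1784 0.149 ]
 [0.5154 0.1867 0.1566]]
```

View pics/w1.png

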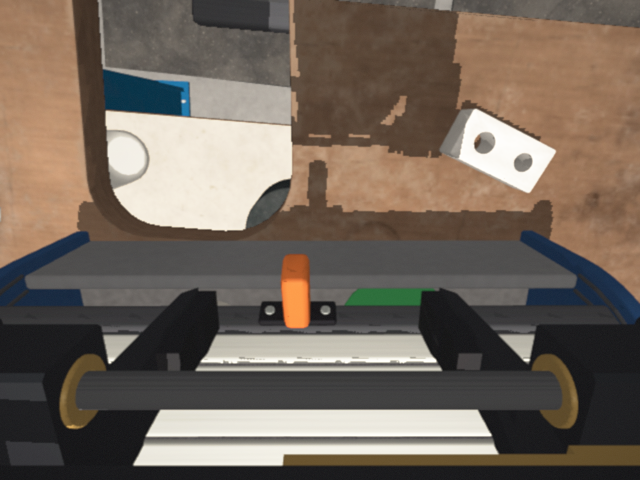

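The wrist view shows the tab at (296,290), between the open fingers but off centre by about 1.3 cm. The green coaster is behind it at (385,297). I'll shift and descend.

Request:
step_arm(series=[{"x": -0.75,"y": -0.7,"z": 0.2,"wx": 0,"wy": 0,"wz": 0},{"x": -1.5,"y": -1.4,"z": 0.2,"wx": 0,"wy": 0,"wz": 0},{"x": -1.5,"y": -1.4,"z": 1.5,"wx": 0,"wy": 0,"wz": 0},{"x": -1.5,"y": -1.4,"z": 3,"wx": 0,"wy": 0,"wz": 0},{"x": -1.5,"y": -1.4,"z": 4.5,"wx": 0,"wy": 0,"wz": 0},{"x": -1.5,"y": -1.4,"z": 6,"wx": 0,"wy": 0,"wz": 0},{"x": -1.5,"y": -1.4,"z": 7,"wx": 0,"wy": 0,"wz": 0},{"x": -1.5,"y": -1.4,"z": 7.5,"wx": 0,"wy": 0,"wz": 0},{"x": -1.5,"y": -1.4,"z": 7.5,"wx": 0,"wy": 0,"wz": 0}])

```text
time_s: 2.15
eef_pos: [0.4854, 0.1799, 0.1257]
tool_rot: [-0.04, 0.999, -0.0, -0.001]
force: [-0.9, -0.1, -0.7]
gripper_width: 0.0881
grip_force: 0.0
```

Request:
step_arm(series=[{"x": 0,"y": 0,"z": 0,"wx": 0,"wy": 0,"wz": 0},{"x": 0,"y": 0,"z": 0,"wx": 0,"wy": 0,"wz": 0},{"x": 0,"y": 0,"z": 0,"wx": 0,"wy": 0,"wz": 0},{"x": 0,"y": 0,"z": 0,"wx": 0,"wy": 0,"wz": 0},{"x": 0,"y": 0,"z": 0,"wx": 0,"wy": 0,"wz": 0},{"x": 0,"y": 0,"z": 0,"wx": 0,"wy": 0,"wz": 0},{"x": 0,"y": 0,"z": 0,"wx": 0,"wy": 0,"wz": 0},{"x": 0,"y": 0,"z": 0,"wx": 0,"wy": 0,"wz": 0}], gripper=-1, squeeze=25)

```text
time_s: 2.82
eef_pos: [0.4864, 0.1794, 0.1268]
tool_rot: [-0.039, 0.999, 0.0, 0.0]
force: [0.1, -0.5, 0.4]
gripper_width: 0.0368
grip_force: 0.0
```

Request:
step_arm(series=[{"x": 0,"y": -0.1,"z": 0,"wx": 0,"wy": 0,"wz": 0},{"x": 0,"y": -0.1,"z": 0,"wx": 0,"wy": 0,"wz": 0},{"x": 0,"y": -0.1,"z": 0,"wx": 0,"wy": 0,"wz": 0},{"x": 0,"y": -0.1,"z": 0,"wx": 0,"wy": 0,"wz": 0},{"x": 0,"y": -0.1,"z": 0,"wx": 0,"wy": 0,"wz": 0}])

```text
time_s: 3.23
eef_pos: [0.4865, 0.1775, 0.1266]
tool_rot: [-0.04, 0.999, -0.001, -0.0]
force: [-0.6, -5.9, 0.4]
gripper_width: 0.016
grip_force: 25.0
```

```bash
cat > arc.py <<'E'
from h import *
s=robot.get_state(); p=s["eef_pos"]+[0,0,-0]; print(p.round(4),s["force"].round(1),s["gripper_width"],s["grip_force"])
A=np.array([.631,.187,.08]); g=p+[0,0,robot.pinch_z]
d=(g-A); r=np.hypot(d[0]*np.cos(.078)+d[1]*np.sin(.078),d[2]); a0=np.arctan2(d[2],-(d[0]*np.cos(.078)+d[1]*np.sin(.078)))
print("r",r,"q",a0-np.radians(9.5))
import sys
for q in np.linspace(a0,np.radians(9.5)+float(sys.argv[1]),int(sys.argv[2])+1)[1:]:
    # tool x = -store x, tool z = down
    print(round(q-np.radians(9.5),3),"x",round(100*r*(np.cos(q)-np.cos(a0)),1),"z",round(-100*r*(np.sin(q)-np.sin(a0)),1))
E
python3 arc.py 1.6 24
```

```text
[0.4865 0.1775 0.1266] [-0.6 -5.9  0.4] 0.015978538807598173 24.9993706215173
r 0.15890325333647 q 0.25801291441938784
0.314 x -0.4 z -0.8
0.37 x -0.8 z -1.6
0.426 x -1.3 z -2.3
0.482 x -1.8 z -3.0
0.538 x -2.4 z -3.7
0.594 x -3.0 z -4.4
0.649 x -3.6 z -5.0
0.705 x -4.3 z -5.6
0.761 x -4.9 z -6.2
0.817 x -5.7 z -6.7
0.873 x -6.4 z -7.2
0.929 x -7.2 z -7.6
0.985 x -8.0 z -8.0
1.041 x -8.8 z -8.3
1.097 x -9.7 z -8.6
1.153 x -10.5 z -8.9
1.209 x -11.4 z -9.1
1.265 x -12.3 z -9.2
1.32 x -13.1 z -9.3
1.376 x -14.0 z -9.3
1.432 x -14.9 z -9.3
1.488 x -15.8 z -9.3
1.544 x -16.7 z -9.2
1.6 x -17.6 z -9.1
```

Request:
step_arm(series=[{"x": -0.4,"y": 0,"z": -0.8,"wx": 0,"wy": 0,"wz": 0},{"x": -0.8,"y": 0,"z": -1.6,"wx": 0,"wy": 0,"wz": 0},{"x": -1.3,"y": 0,"z": -2.3,"wx": 0,"wy": 0,"wz": 0},{"x": -1.8,"y": 0,"z": -3.0,"wx": 0,"wy": 0,"wz": 0},{"x": -2.4,"y": 0,"z": -3.7,"wx": 0,"wy": 0,"wz": 0},{"x": -3.0,"y": 0,"z": -4.4,"wx": 0,"wy": 0,"wz": 0},{"x": -3.6,"y": 0,"z": -5.0,"wx": 0,"wy": 0,"wz": 0},{"x": -4.3,"y": 0,"z": -5.6,"wx": 0,"wy": 0,"wz": 0},{"x": -4.9,"y": 0,"z": -6.2,"wx": 0,"wy": 0,"wz": 0},{"x": -5.7,"y": 0,"z": -6.7,"wx": 0,"wy": 0,"wz": 0},{"x": -6.4,"y": 0,"z": -7.2,"wx": 0,"wy": 0,"wz": 0},{"x": -7.2,"y": 0,"z": -7.6,"wx": 0,"wy": 0,"wz": 0}])

```text
time_s: 4.23
eef_pos: [0.5561, 0.1831, 0.2024]
tool_rot: [-0.04, 0.999, -0.001, -0.003]
force: [-8.5, -5.8, 4.7]
gripper_width: 0.0158
grip_force: 25.0
```

```bash
python3 arc.py 1.6 12
```

```text
[0.5561 0.1831 0.2024] [-8.5 -5.8  4.7] 0.015772331980965063 25.001796351280063
r 0.159780204659733 q 0.916805814690162
0.974 x -0.8 z -0.4
1.031 x -1.7 z -0.8
1.088 x -2.5 z -1.1
1.145 x -3.4 z -1.3
1.201 x -4.3 z -1.5
1.258 x -5.2 z -1.7
1.315 x -6.1 z -1.8
1.372 x -7.0 z -1.9
1.429 x -7.9 z -1.9
1.486 x -8.8 z -1.8
1.543 x -9.7 z -1.7
1.6 x -10.6 z -1.6
```

Request:
step_arm(series=[{"x": -0.8,"y": 0.1,"z": -0.4,"wx": 0,"wy": 0,"wz": 0},{"x": -1.7,"y": 0.1,"z": -0.8,"wx": 0,"wy": 0,"wz": 0},{"x": -2.5,"y": 0.1,"z": -1.1,"wx": 0,"wy": 0,"wz": 0},{"x": -3.4,"y": 0.1,"z": -1.3,"wx": 0,"wy": 0,"wz": 0},{"x": -4.3,"y": 0.1,"z": -1.5,"wx": 0,"wy": 0,"wz": 0},{"x": -5.2,"y": 0.1,"z": -1.7,"wx": 0,"wy": 0,"wz": 0},{"x": -6.1,"y": 0.1,"z": -1.8,"wx": 0,"wy": 0,"wz": 0},{"x": -7.0,"y": 0.1,"z": -1.9,"wx": 0,"wy": 0,"wz": 0},{"x": -7.9,"y": 0.1,"z": -1.9,"wx": 0,"wy": 0,"wz": 0},{"x": -8.8,"y": 0.1,"z": -1.8,"wx": 0,"wy": 0,"wz": 0},{"x": -9.7,"y": 0.1,"z": -1.7,"wx": 0,"wy": 0,"wz": 0},{"x": -10.5,"y": 0.1,"z": -1.6,"wx": 0,"wy": 0,"wz": 0}])

```text
time_s: 5.23
eef_pos: [0.6623, 0.1916, 0.2181]
tool_rot: [-0.039, 0.999, -0.001, -0.002]
force: [-4.7, -7.3, -1.7]
gripper_width: 0.0154
grip_force: 25.0
```

Request:
step_arm(series=[{"x": -0.1,"y": 0,"z": 0,"wx": 0,"wy": 0,"wz": 0},{"x": -0.2,"y": 0,"z": 0,"wx": 0,"wy": 0,"wz": 0},{"x": -0.3,"y": 0,"z": 0,"wx": 0,"wy": 0,"wz": 0}])

```text
time_s: 5.48
eef_pos: [0.6637, 0.1917, 0.2178]
tool_rot: [-0.039, 0.999, -0.002, -0.004]
force: [-10.9, -8.2, 4.7]
gripper_width: 0.0158
grip_force: 25.0
```

```bash
python3 arc.py 1.6 1
```

```text
[0.6637 0.1917 0.2178] [-10.9  -8.2   4.7] 0.015766351005214212 25.007035878952593
r 0.1599532457792087 q 1.6128491805650365
1.6 x 0.2 z -0.0
```

Request:
step_arm(series=[{"x": -0.2,"y": 0,"z": 0.05,"wx": 0,"wy": 0,"wz": 0},{"x": -0.3,"y": 0,"z": 0.1,"wx": 0,"wy": 0,"wz": 0},{"x": -0.3,"y": 0,"z": 0.1,"wx": 0,"wy": 0,"wz": 0}])

```text
time_s: 5.73
eef_pos: [0.6638, 0.1917, 0.2177]
tool_rot: [-0.039, 0.999, -0.002, -0.007]
force: [-24.4, -11.5, 13.0]
gripper_width: 0.0157
grip_force: 25.0
```

The door is at its stop: the force rises with no motion. I'll ease off, release and lift.

Request:
step_arm(series=[{"x": 0.3,"y": 0.05,"z": -0.1,"wx": 0,"wy": 0,"wz": 0},{"x": 0.3,"y": 0.05,"z": -0.1,"wx": 0,"wy": 0,"wz": 0},{"x": 0.3,"y": 0.05,"z": -0.1,"wx": 0,"wy": 0,"wz": 0},{"x": 0.3,"y": 0.05,"z": -0.1,"wx": 0,"wy": 0,"wz": 0}], gripper=1)

```text
time_s: 6.07
eef_pos: [0.6661, 0.1945, 0.2189]
tool_rot: [-0.04, 0.999, 0.0, 0.0]
force: [-0.3, -1.3, 0.9]
gripper_width: 0.0406
grip_force: 0.0
```

Request:
step_arm(series=[{"x": 0,"y": 0,"z": -2,"wx": 0,"wy": 0,"wz": 0},{"x": 0,"y": 0,"z": -5,"wx": 0,"wy": 0,"wz": 0},{"x": 1,"y": 0,"z": -8,"wx": 0,"wy": 0,"wz": 0},{"x": 4,"y": -2,"z": -9,"wx": 0,"wy": 0,"wz": 0},{"x": 7,"y": -5,"z": -9,"wx": 0,"wy": 0,"wz": 0},{"x": 9,"y": -8,"z": -9,"wx": 0,"wy": 0,"wz": 0},{"x": 11,"y": -11,"z": -9,"wx": 0,"wy": 0,"wz": 0},{"x": 13,"y": -14,"z": -9,"wx": 0,"wy": 0,"wz": 0},{"x": 15,"y": -17,"z": -9,"wx": 0,"wy": 0,"wz": 0},{"x": 17,"y": -20,"z": -9,"wx": 0,"wy": 0,"wz": 0},{"x": 17,"y": -20,"z": -9,"wx": 0,"wy": 0,"wz": 0}])

```text
time_s: 6.98
eef_pos: [0.5103, -0.0229, 0.309]
tool_rot: [-0.037, 0.999, -0.001, -0.0]
force: [0.8, -0.2, 1.0]
gripper_width: 0.0883
grip_force: 0.0
```

```bash
python3 - <<'E'
from h import *
from scipy.optimize import least_squares
for n in("top","scene"):
    c,W,M=cloud(n); hsv=cv2.cvtColor(c["pixels"],cv2.COLOR_BGR2HSV)
    cv2.imwrite(f"pics/{n}2.png",c["pixels"])
    X,Y,Z=W[...,0],W[...,1],W[...,2]
    f=240/np.tan(np.radians(c["fov_y"])/2)
    # cast rays of green mask onto z=.033
    m=(cv2.inRange(hsv,(45,80,30),(85,255,255))>0)&(X>.45)&(X<.7)&(Y>.1)&(Y<.4)&(Z<.06)
    v,u=np.nonzero(m); D=np.stack([(u-c["cx"])/f,-(v-c["cy"])/f,-np.ones(len(u))],1)@M[:3,:3].T; o=M[:3,3]
    G=o+D*((.033-o[2])/D[:,2])[:,None]
    print(n,"coaster",len(G),G[:,:2].min(0).round(3),G[:,:2].max(0).round(3),cv2.minEnclosingCircle(G[:,:2].astype(np.float32)))
    T=W[(cv2.inRange(hsv,(5,150,100),(20,255,255))>0)&(Z>.1)&(Z<.3)&(X>.44)&(X<.75)&(Y>.1)&(Y<.3)]
    if len(T): print("tab",np.percentile(T,[1,50,99],0).round(3))
    # pot lid
    L=(cv2.inRange(hsv,(95,120,60),(115,255,255))>0)&(X>.35)&(X<.46)&(Y<-.26)&(Y>-.36)&(Z>.045)&(Z<.08)
    v,u=np.nonzero(L); 
    if len(v): 
        lid=W[L]; lid=lid[lid[:,2]>.057]; print("lid",cv2.minEnclosingCircle(lid[:,:2].astype(np.float32)),np.median(lid[:,2]))
E
python3 go.py .404 -.308 .2 4.5
```

```text
7.0333 [ 0.5115 -0.021   0.3092] [ 0.1  0.5 -0. ] 0.088 0.0 [-0.27 -0.02  1.68 -0.    1.48 -1.92]
[ 12.88 -27.81  10.92] [-0.03  0.06 -0.21]Traceback (most recent call last):
  File "<stdin>", line 12, in <module>
    return umr_minimum(a, axis, None, out, keepdims, initial, where)
ValueError: zero-size array to reduction operation minimum which has no identity
```

View pics/top2.png

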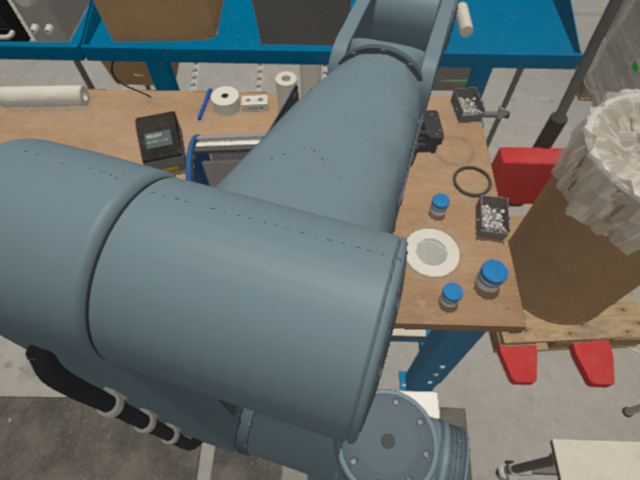

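The arm hides the store in the top view, and the pots are unmoved, with the target at (491,276). I'll move above it.

Request:
step_arm(series=[{"x": 1.5,"y": -3.3,"z": 0,"wx": 0,"wy": 0,"wz": 0},{"x": 3,"y": -6.6,"z": 0,"wx": 0,"wy": 0,"wz": 0},{"x": 4.5,"y": -9.9,"z": 0,"wx": 0,"wy": 0,"wz": 0},{"x": 6,"y": -13.2,"z": 0,"wx": 0,"wy": 0,"wz": 0},{"x": 7.5,"y": -16.5,"z": 2,"wx": 0,"wy": 0,"wz": 0},{"x": 9,"y": -19.8,"z": 4,"wx": 0,"wy": 0,"wz": 0},{"x": 10.5,"y": -23,"z": 6,"wx": 0,"wy": 0,"wz": 0},{"x": 12,"y": -26,"z": 8,"wx": 0,"wy": 0,"wz": 0},{"x": 12.9,"y": -27.8,"z": 10,"wx": 0,"wy": 0,"wz": 0},{"x": 12.9,"y": -27.8,"z": 10.9,"wx": 0,"wy": 0,"wz": 0},{"x": 12.9,"y": -27.8,"z": 10.9,"wx": 0,"wy": 0,"wz": 0}])

```text
time_s: 7.95
eef_pos: [0.4049, -0.3051, 0.1972]
tool_rot: [-0.039, 0.999, 0.002, -0.001]
force: [-0.0, 0.4, -1.1]
gripper_width: 0.0877
grip_force: 0.0
```

```bash
cat > look.py <<'E'
from h import *
for n in("top","scene","wrist"):
    c,W,M=cloud(n); hsv=cv2.cvtColor(c["pixels"],cv2.COLOR_BGR2HSV)
    cv2.imwrite(f"pics/{n}3.png",c["pixels"])
    X,Y,Z=W[...,0],W[...,1],W[...,2]
    f=240/np.tan(np.radians(c["fov_y"])/2)
    m=(cv2.inRange(hsv,(45,80,30),(85,255,255))>0)&(X>.45)&(X<.7)&(Y>.1)&(Y<.4)&(Z<.06)
    if m.sum()>50:
        v,u=np.nonzero(m); D=np.stack([(u-c["cx"])/f,-(v-c["cy"])/f,-np.ones(len(u))],1)@M[:3,:3].T; o=M[:3,3]
        G=o+D*((.033-o[2])/D[:,2])[:,None]
        print(n,"coaster",len(G),G[:,:2].min(0).round(3),G[:,:2].max(0).round(3),cv2.minEnclosingCircle(G[:,:2].astype(np.float32)))
    T=W[(cv2.inRange(hsv,(5,150,100),(20,255,255))>0)&(Z>.1)&(Z<.3)&(X>.44)&(X<.75)&(Y>.1)&(Y<.3)]
    if len(T): print(n,"tab",np.percentile(T,[1,50,99],0).round(3).tolist())
    L=(cv2.inRange(hsv,(95,120,60),(115,255,255))>0)&(X>.35)&(X<.46)&(Y<-.26)&(Y>-.36)&(Z>.055)&(Z<.08)
    if L.sum()>50: print(n,"lid",L.sum(),cv2.minEnclosingCircle(W[L][:,:2].astype(np.float32)),np.median(W[L][:,2]))
E
python3 look.py; python3 go.py .404 -.308 .2 4.5
```

```text
top lid 466 ((0.4075002074241638, -0.3061044216156006), 0.030673189088702202) 0.06075952628761505
scene coaster 346 [0.564 0.217] [0.627 0.304] ((0.5894813537597656, 0.26092565059661865), 0.04722854122519493)
scene lid 403 ((0.4090772569179535, -0.30656975507736206), 0.03254317864775658) 0.06037290514712623
wrist lid 4192 ((0.41111186146736145, -0.3071625530719757), 0.030258500948548317) 0.0595960486900273
8.1 [ 0.4068 -0.3052  0.2007] [-0.1 -0.3  0.6] 0.0879 0.0 [-0.88  0.07  1.81  0.    1.26 -2.53]
[ 0.3  -0.25  0.07] [-0.04  0.06  0.13]
```

View pics/top3.png

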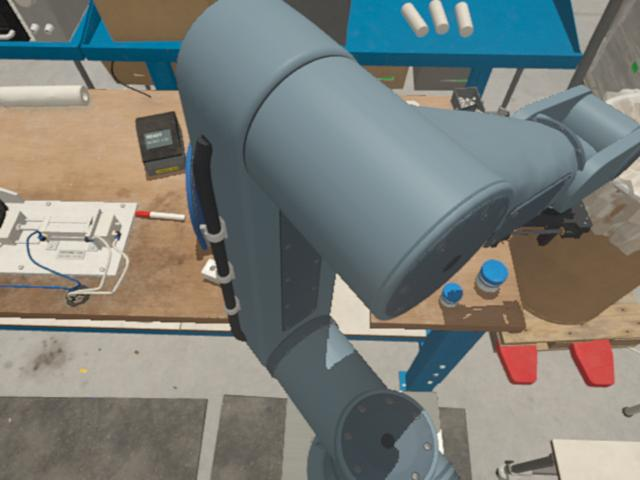

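Request:
step_arm(series=[{"x": -0.2,"y": -0.2,"z": 2,"wx": 0,"wy": 0,"wz": 0},{"x": -0.2,"y": -0.2,"z": 5,"wx": 0,"wy": 0,"wz": 0},{"x": -0.2,"y": -0.2,"z": 8,"wx": 0,"wy": 0,"wz": 0},{"x": -0.2,"y": -0.2,"z": 10.5,"wx": 0,"wy": 0,"wz": 0},{"x": -0.2,"y": -0.2,"z": 12.5,"wx": 0,"wy": 0,"wz": 0},{"x": -0.2,"y": -0.2,"z": 14,"wx": 0,"wy": 0,"wz": 0},{"x": -0.2,"y": -0.2,"z": 15.5,"wx": 0,"wy": 0,"wz": 0},{"x": -0.2,"y": -0.2,"z": 16.7,"wx": 0,"wy": 0,"wz": 0},{"x": -0.2,"y": -0.2,"z": 17.5,"wx": 0,"wy": 0,"wz": 0},{"x": -0.2,"y": -0.2,"z": 17.7,"wx": 0,"wy": 0,"wz": 0},{"x": -0.2,"y": -0.2,"z": 17.7,"wx": 0,"wy": 0,"wz": 0}])

```text
time_s: 9.02
eef_pos: [0.4081, -0.3076, 0.0229]
tool_rot: [-0.04, 0.999, -0.0, 0.0]
force: [0.1, 0.2, 1.4]
gripper_width: 0.0882
grip_force: 0.0
```

Request:
step_arm(series=[{"x": 0,"y": 0,"z": 0,"wx": 0,"wy": 0,"wz": 0},{"x": 0,"y": 0,"z": 0,"wx": 0,"wy": 0,"wz": 0},{"x": 0,"y": 0,"z": 0,"wx": 0,"wy": 0,"wz": 0},{"x": 0,"y": 0,"z": 0,"wx": 0,"wy": 0,"wz": 0},{"x": 0,"y": 0,"z": 0,"wx": 0,"wy": 0,"wz": 0},{"x": 0,"y": 0,"z": 0,"wx": 0,"wy": 0,"wz": 0},{"x": 0,"y": 0,"z": 0,"wx": 0,"wy": 0,"wz": 0}], gripper=-1, squeeze=15)

```text
time_s: 9.6
eef_pos: [0.4078, -0.3081, 0.0232]
tool_rot: [-0.039, 0.999, -0.0, 0.0]
force: [-1.4, 1.4, 5.0]
gripper_width: 0.059
grip_force: 14.3
```

Request:
step_arm(series=[{"x": 0,"y": 0,"z": -1,"wx": 0,"wy": 0,"wz": 0},{"x": 0,"y": 0,"z": -3,"wx": 0,"wy": 0,"wz": 0},{"x": 0,"y": 0,"z": -6,"wx": 0,"wy": 0,"wz": 0},{"x": 0,"y": 0,"z": -9,"wx": 0,"wy": 0,"wz": 0},{"x": 0,"y": 0,"z": -12,"wx": 0,"wy": 0,"wz": 0},{"x": 0,"y": 0,"z": -15,"wx": 0,"wy": 0,"wz": 0},{"x": 0,"y": 0,"z": -18,"wx": 0,"wy": 0,"wz": 0},{"x": 0,"y": 0,"z": -21,"wx": 0,"wy": 0,"wz": 0},{"x": 0,"y": 0,"z": -24,"wx": 0,"wy": 0,"wz": 0},{"x": 0,"y": 0,"z": -26.5,"wx": 0,"wy": 0,"wz": 0},{"x": 0,"y": 0,"z": -27.7,"wx": 0,"wy": 0,"wz": 0},{"x": 0,"y": 0,"z": -27.7,"wx": 0,"wy": 0,"wz": 0}])

```text
time_s: 10.6
eef_pos: [0.4084, -0.3088, 0.3029]
tool_rot: [-0.04, 0.999, -0.002, 0.002]
force: [0.2, -0.3, -1.7]
gripper_width: 0.0587
grip_force: 14.5
```

```bash
python3 go.py .55 .20 .3 4.5 .5745 .268 .3 4.5
```

```text
10.6 [ 0.4084 -0.3088  0.3029] [ 0.2 -0.3 -1.7] 0.0587 14.46630209684372 [-0.88 -0.02  1.69 -0.    1.46 -2.53]
[-18.14  49.6    0.12] [-0.26  0.18  0.03]
[-21.12  56.19   0.1 ] [-0.26  0.18  0.03]
```

Request:
step_arm(series=[{"x": -0.4,"y": 1,"z": 0,"wx": 0,"wy": 0,"wz": 0},{"x": -1.2,"y": 3,"z": 0,"wx": 0,"wy": 0,"wz": 0},{"x": -2.3,"y": 6,"z": 0,"wx": 0,"wy": 0,"wz": 0},{"x": -3.6,"y": 9.5,"z": 0,"wx": 0,"wy": 0,"wz": 0},{"x": -4.9,"y": 13,"z": 0,"wx": 0,"wy": 0,"wz": 0},{"x": -6.2,"y": 16.5,"z": 0,"wx": 0,"wy": 0,"wz": 0},{"x": -7.5,"y": 20,"z": 0,"wx": 0,"wy": 0,"wz": 0},{"x": -8.8,"y": 23.5,"z": 0,"wx": 0,"wy": 0,"wz": 0},{"x": -10.1,"y": 27,"z": 0,"wx": 0,"wy": 0,"wz": 0},{"x": -11.4,"y": 30.5,"z": 0,"wx": 0,"wy": 0,"wz": 0},{"x": -12.8,"y": 34,"z": 0,"wx": 0,"wy": 0,"wz": 0},{"x": -14.1,"y": 37.5,"z": 0,"wx": 0,"wy": 0,"wz": 0}])

```text
time_s: 11.6
eef_pos: [0.517, 0.0799, 0.2967]
tool_rot: [-0.04, 0.999, 0.0, -0.002]
force: [1.5, -1.2, -2.4]
gripper_width: 0.059
grip_force: 14.5
```

Request:
step_arm(series=[{"x": -1.3,"y": 3.5,"z": 0,"wx": 0,"wy": 0,"wz": 0},{"x": -2.6,"y": 7,"z": 0,"wx": 0,"wy": 0,"wz": 0},{"x": -4,"y": 10.5,"z": 0,"wx": 0,"wy": 0,"wz": 0},{"x": -5.3,"y": 14,"z": 0,"wx": 0,"wy": 0,"wz": 0},{"x": -6.4,"y": 16.8,"z": 0,"wx": 0,"wy": 0,"wz": 0},{"x": -7,"y": 18.4,"z": 0,"wx": 0,"wy": 0,"wz": 0},{"x": -7,"y": 18.7,"z": 0,"wx": 0,"wy": 0,"wz": 0},{"x": -7,"y": 18.7,"z": 0,"wx": 0,"wy": 0,"wz": 0},{"x": -7,"y": 18.7,"z": 0,"wx": 0,"wy": 0,"wz": 0}])

```text
time_s: 12.35
eef_pos: [0.5723, 0.2687, 0.2976]
tool_rot: [-0.04, 0.999, -0.001, -0.002]
force: [-0.2, -0.3, -2.4]
gripper_width: 0.0591
grip_force: 14.5
```

```bash
python3 look.py; python3 go.py .5745 .268 .3 4.5
```

```text
scene coaster 453 [0.559 0.217] [0.627 0.318] ((0.5784157514572144, 0.26777881383895874), 0.05110514909029007)
scene tab [[0.642, 0.178, 0.208], [0.652, 0.186, 0.233], [0.674, 0.197, 0.252]]
wrist coaster 6616 [0.523 0.219] [0.626 0.321] ((0.5740051865577698, 0.2699030637741089), 0.05167682468891144)
12.5 [0.5733 0.2679 0.2993] [ 0.5  0.5 -1.4] 0.0588 14.463721588253975 [ 0.25  0.27  1.38 -0.    1.49 -1.4 ]
[-0.12  0.   -0.07] [-0.02 -0.04 -0.05]
```

View pics/wrist3.png

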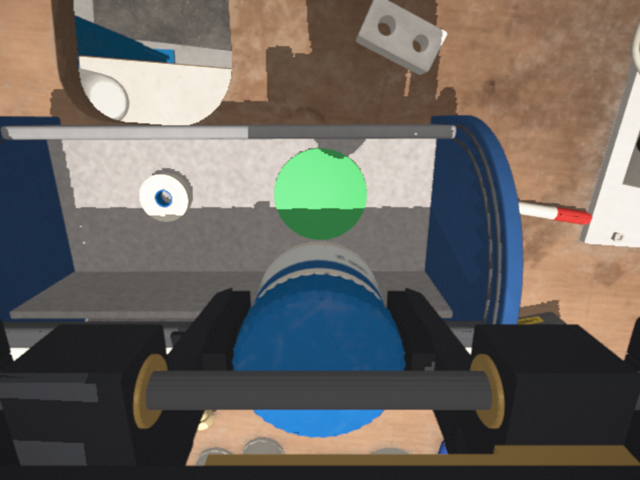

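The wrist view shows the whole coaster at (320,194), the tape roll at (163,196), the pot upright in the grip and the door clear. The coaster centre is at about (0.574,0.270), so I'll descend.

Request:
step_arm(series=[{"x": 0,"y": 0.1,"z": 1.5,"wx": 0,"wy": 0,"wz": 0},{"x": 0,"y": 0.1,"z": 4,"wx": 0,"wy": 0,"wz": 0},{"x": 0,"y": 0.1,"z": 6.5,"wx": 0,"wy": 0,"wz": 0},{"x": 0,"y": 0.1,"z": 9,"wx": 0,"wy": 0,"wz": 0},{"x": 0,"y": 0.1,"z": 11.5,"wx": 0,"wy": 0,"wz": 0},{"x": 0,"y": 0.1,"z": 14,"wx": 0,"wy": 0,"wz": 0},{"x": 0,"y": 0.1,"z": 16.5,"wx": 0,"wy": 0,"wz": 0},{"x": 0,"y": 0.1,"z": 18.5,"wx": 0,"wy": 0,"wz": 0},{"x": 0,"y": 0.1,"z": 20.5,"wx": 0,"wy": 0,"wz": 0},{"x": 0,"y": 0.1,"z": 22,"wx": 0,"wy": 0,"wz": 0},{"x": 0,"y": 0.1,"z": 23,"wx": 0,"wy": 0,"wz": 0},{"x": 0,"y": 0.1,"z": 23.2,"wx": 0,"wy": 0,"wz": 0}])

```text
time_s: 13.5
eef_pos: [0.5723, 0.2688, 0.0658]
tool_rot: [-0.039, 0.999, -0.0, -0.002]
force: [-0.8, 0.7, -3.7]
gripper_width: 0.0592
grip_force: 14.5
```

Request:
step_arm(series=[{"x": 0,"y": 0,"z": 0.1,"wx": 0,"wy": 0,"wz": 0},{"x": 0,"y": 0,"z": 0.2,"wx": 0,"wy": 0,"wz": 0},{"x": 0,"y": 0,"z": 0.3,"wx": 0,"wy": 0,"wz": 0},{"x": 0,"y": 0,"z": 0.4,"wx": 0,"wy": 0,"wz": 0},{"x": 0,"y": 0,"z": 0.5,"wx": 0,"wy": 0,"wz": 0},{"x": 0,"y": 0,"z": 0.6,"wx": 0,"wy": 0,"wz": 0},{"x": 0,"y": 0,"z": 0.7,"wx": 0,"wy": 0,"wz": 0},{"x": 0,"y": 0,"z": 0.7,"wx": 0,"wy": 0,"wz": 0}])

```text
time_s: 14.17
eef_pos: [0.5733, 0.2701, 0.0605]
tool_rot: [-0.04, 0.999, -0.0, -0.0]
force: [0.3, -0.3, -1.5]
gripper_width: 0.059
grip_force: 14.5
```

Request:
step_arm(series=[{"x": 0,"y": 0,"z": 0.05,"wx": 0,"wy": 0,"wz": 0},{"x": 0,"y": 0,"z": 0.1,"wx": 0,"wy": 0,"wz": 0},{"x": 0,"y": 0,"z": 0.15,"wx": 0,"wy": 0,"wz": 0},{"x": 0,"y": 0,"z": 0.2,"wx": 0,"wy": 0,"wz": 0},{"x": 0,"y": 0,"z": 0.25,"wx": 0,"wy": 0,"wz": 0},{"x": 0,"y": 0,"z": 0.3,"wx": 0,"wy": 0,"wz": 0},{"x": 0,"y": 0,"z": 0.3,"wx": 0,"wy": 0,"wz": 0}])

```text
time_s: 14.75
eef_pos: [0.5734, 0.27, 0.0576]
tool_rot: [-0.04, 0.999, -0.0, -0.0]
force: [-0.7, 0.1, -2.1]
gripper_width: 0.059
grip_force: 14.5
```

Request:
step_arm(series=[{"x": 0,"y": 0,"z": 0.04,"wx": 0,"wy": 0,"wz": 0},{"x": 0,"y": 0,"z": 0.08,"wx": 0,"wy": 0,"wz": 0},{"x": 0,"y": 0,"z": 0.12,"wx": 0,"wy": 0,"wz": 0},{"x": 0,"y": 0,"z": 0.12,"wx": 0,"wy": 0,"wz": 0}])

```text
time_s: 15.08
eef_pos: [0.5734, 0.2701, 0.0564]
tool_rot: [-0.04, 0.999, 0.0, -0.0]
force: [-1.0, 0.6, -2.2]
gripper_width: 0.0588
grip_force: 14.5
```

Request:
step_arm(series=[{"x": 0,"y": 0,"z": 0.04,"wx": 0,"wy": 0,"wz": 0},{"x": 0,"y": 0,"z": 0.06,"wx": 0,"wy": 0,"wz": 0},{"x": 0,"y": 0,"z": 0.06,"wx": 0,"wy": 0,"wz": 0}])

```text
time_s: 15.33
eef_pos: [0.5735, 0.2701, 0.0563]
tool_rot: [-0.04, 0.999, -0.0, 0.0]
force: [-2.8, -1.1, 1.4]
gripper_width: 0.0589
grip_force: 14.4
```

It has touched down: Fz rose about 3.5 N and the descent stopped. Releasing.

Request:
step_arm(series=[{"x": 0,"y": 0,"z": 0,"wx": 0,"wy": 0,"wz": 0},{"x": 0,"y": 0,"z": 0,"wx": 0,"wy": 0,"wz": 0},{"x": 0,"y": 0,"z": 0,"wx": 0,"wy": 0,"wz": 0},{"x": 0,"y": 0,"z": 0,"wx": 0,"wy": 0,"wz": 0},{"x": 0,"y": 0,"z": 0,"wx": 0,"wy": 0,"wz": 0},{"x": 0,"y": 0,"z": 0,"wx": 0,"wy": 0,"wz": 0}], gripper=1)

```text
time_s: 15.83
eef_pos: [0.5735, 0.2701, 0.0559]
tool_rot: [-0.04, 0.999, 0.0, 0.0]
force: [0.0, -0.2, -0.2]
gripper_width: 0.0882
grip_force: 0.0
```

Request:
step_arm(series=[{"x": 0,"y": 0,"z": -0.5,"wx": 0,"wy": 0,"wz": 0},{"x": 0,"y": 0,"z": -2,"wx": 0,"wy": 0,"wz": 0},{"x": 0,"y": 0,"z": -4,"wx": 0,"wy": 0,"wz": 0},{"x": 0,"y": 0,"z": -6.5,"wx": 0,"wy": 0,"wz": 0},{"x": 0,"y": 0,"z": -9,"wx": 0,"wy": 0,"wz": 0},{"x": 0,"y": 0,"z": -12,"wx": 0,"wy": 0,"wz": 0},{"x": 0,"y": 0,"z": -15,"wx": 0,"wy": 0,"wz": 0},{"x": 0,"y": 0,"z": -18,"wx": 0,"wy": 0,"wz": 0},{"x": 0,"y": 0,"z": -21,"wx": 0,"wy": 0,"wz": 0},{"x": 0,"y": 0,"z": -24,"wx": 0,"wy": 0,"wz": 0},{"x": 0,"y": 0,"z": -25,"wx": 0,"wy": 0,"wz": 0},{"x": 0,"y": 0,"z": -25,"wx": 0,"wy": 0,"wz": 0}])

```text
time_s: 16.83
eef_pos: [0.5749, 0.2705, 0.3099]
tool_rot: [-0.04, 0.999, 0.001, 0.003]
force: [-0.2, -0.7, -1.1]
gripper_width: 0.0879
grip_force: 0.0
```

```bash
python3 - <<'E'
from h import *
c,W,M=cloud("wrist"); hsv=cv2.cvtColor(c["pixels"],cv2.COLOR_BGR2HSV); cv2.imwrite("pics/w4.png",c["pixels"])
X,Y,Z=W[...,0],W[...,1],W[...,2]
L=(cv2.inRange(hsv,(95,120,60),(115,255,255))>0)&(abs(X-.574)<.06)&(abs(Y-.269)<.06)&(Z>.085)&(Z<.12)
print("lid",L.sum(),cv2.minEnclosingCircle(W[L][:,:2].astype(np.float32)),np.percentile(W[L][:,2],[2,50,98]))
E
python3 go.py .663 .1915 .30 4.5 .663 .1915 .2177 4.5
```

```text
lid 2830 ((0.5770142674446106, 0.2707041800022125), 0.03046380914747715) [0.08983006 0.09263686 0.09421372]
16.8833 [0.5739 0.2702 0.3068] [-0.1 -0.2 -0. ] 0.0882 0.0 [ 0.25  0.26  1.37  0.    1.5  -1.4 ]
[-8.26 -8.55  0.69] [0.03 0.14 0.03]
[-8.24 -8.56  8.92] [0.03 0.14 0.03]
```

View pics/w4.png

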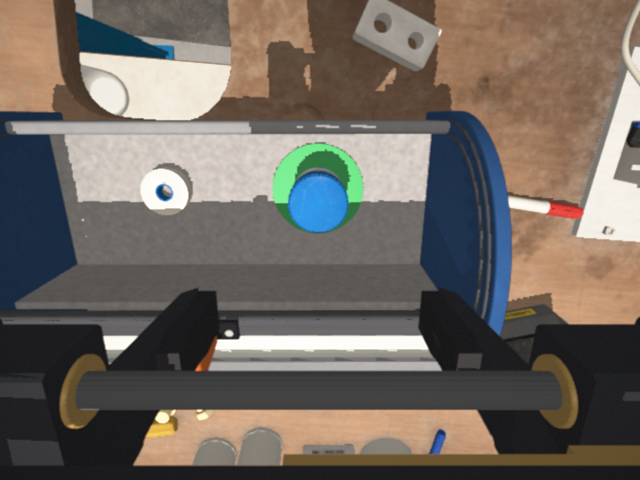

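The pot stands upright, with its lid at (318,202) fully inside the coaster and its centre about 4 mm off the coaster's. The tape roll is unmoved. Back to the tab to shut the door.

Request:
step_arm(series=[{"x": -2.5,"y": -2.6,"z": 0,"wx": 0,"wy": 0,"wz": 0},{"x": -5,"y": -5.2,"z": 0,"wx": 0,"wy": 0,"wz": 0},{"x": -7.5,"y": -7.8,"z": 0,"wx": 0,"wy": 0,"wz": 0},{"x": -8.2,"y": -8.6,"z": 0.5,"wx": 0,"wy": 0,"wz": 0},{"x": -8.2,"y": -8.6,"z": 2,"wx": 0,"wy": 0,"wz": 0},{"x": -8.2,"y": -8.6,"z": 4,"wx": 0,"wy": 0,"wz": 0},{"x": -8.2,"y": -8.6,"z": 6,"wx": 0,"wy": 0,"wz": 0},{"x": -8.2,"y": -8.6,"z": 8,"wx": 0,"wy": 0,"wz": 0},{"x": -8.2,"y": -8.6,"z": 8.9,"wx": 0,"wy": 0,"wz": 0},{"x": -8.2,"y": -8.6,"z": 8.9,"wx": 0,"wy": 0,"wz": 0}])

```text
time_s: 17.72
eef_pos: [0.6591, 0.1907, 0.2113]
tool_rot: [-0.04, 0.999, -0.0, -0.004]
force: [0.2, 0.0, -0.7]
gripper_width: 0.0881
grip_force: 0.0
```

Request:
step_arm(series=[{"x": 0,"y": 0,"z": 0,"wx": 0,"wy": 0,"wz": 0},{"x": 0,"y": 0,"z": 0,"wx": 0,"wy": 0,"wz": 0},{"x": 0,"y": 0,"z": 0,"wx": 0,"wy": 0,"wz": 0},{"x": 0,"y": 0,"z": 0,"wx": 0,"wy": 0,"wz": 0},{"x": 0,"y": 0,"z": 0,"wx": 0,"wy": 0,"wz": 0},{"x": 0,"y": 0,"z": 0,"wx": 0,"wy": 0,"wz": 0},{"x": 0,"y": 0,"z": 0,"wx": 0,"wy": 0,"wz": 0},{"x": 0,"y": 0,"z": 0,"wx": 0,"wy": 0,"wz": 0},{"x": 0,"y": 0,"z": 0,"wx": 0,"wy": 0,"wz": 0},{"x": 0,"y": 0,"z": 0,"wx": 0,"wy": 0,"wz": 0},{"x": 0,"y": 0,"z": 0,"wx": 0,"wy": 0,"wz": 0},{"x": 0,"y": 0,"z": 0,"wx": 0,"wy": 0,"wz": 0}], gripper=-1, squeeze=25)

```text
time_s: 18.72
eef_pos: [0.6619, 0.1915, 0.2168]
tool_rot: [-0.04, 0.999, 0.001, -0.0]
force: [0.3, 3.4, -0.4]
gripper_width: 0.0158
grip_force: 25.0
```

```bash
python3 arc.py 0 24
```

```text
[0.6619 0.1915 0.2168] [ 0.3  3.4 -0.4] 0.015830050380378973 25.000175388995558
r 0.15863267951589446 q 1.6026603923417748
1.536 x 1.0 z -0.2
1.469 x 2.1 z -0.3
1.402 x 3.2 z -0.3
1.336 x 4.2 z -0.3
1.269 x 5.3 z -0.2
1.202 x 6.3 z 0.0
1.135 x 7.3 z 0.3
1.068 x 8.4 z 0.6
1.002 x 9.3 z 1.0
0.935 x 10.3 z 1.4
0.868 x 11.2 z 1.9
0.801 x 12.1 z 2.5
0.735 x 13.0 z 3.1
0.668 x 13.8 z 3.8
0.601 x 14.5 z 4.5
0.534 x 15.2 z 5.3
0.467 x 15.9 z 6.2
0.401 x 16.5 z 7.0
0.334 x 17.0 z 8.0
0.267 x 17.5 z 8.9
0.2 x 17.9 z 9.9
0.134 x 18.3 z 10.9
0.067 x 18.6 z 11.9
0.0 x 18.8 z 12.9
```

Request:
step_arm(series=[{"x": 1.0,"y": 0,"z": -0.2,"wx": 0,"wy": 0,"wz": 0},{"x": 2.1,"y": 0,"z": -0.3,"wx": 0,"wy": 0,"wz": 0},{"x": 3.2,"y": 0,"z": -0.3,"wx": 0,"wy": 0,"wz": 0},{"x": 4.2,"y": 0,"z": -0.3,"wx": 0,"wy": 0,"wz": 0},{"x": 5.3,"y": 0,"z": -0.2,"wx": 0,"wy": 0,"wz": 0},{"x": 6.3,"y": 0,"z": 0,"wx": 0,"wy": 0,"wz": 0},{"x": 7.3,"y": 0,"z": 0.3,"wx": 0,"wy": 0,"wz": 0},{"x": 8.4,"y": 0,"z": 0.6,"wx": 0,"wy": 0,"wz": 0},{"x": 9.3,"y": 0,"z": 1.0,"wx": 0,"wy": 0,"wz": 0},{"x": 10.3,"y": 0,"z": 1.4,"wx": 0,"wy": 0,"wz": 0},{"x": 11.2,"y": 0,"z": 1.9,"wx": 0,"wy": 0,"wz": 0},{"x": 12.1,"y": 0,"z": 2.5,"wx": 0,"wy": 0,"wz": 0}])

```text
time_s: 19.72
eef_pos: [0.5439, 0.1821, 0.1938]
tool_rot: [-0.04, 0.999, 0.001, 0.004]
force: [6.1, 4.8, 2.3]
gripper_width: 0.016
grip_force: 25.0
```

```bash
python3 arc.py 0 12
```

```text
[0.5439 0.1821 0.1938] [6.1 4.8 2.3] 0.015979328442983918 25.000914721749723
r 0.15866221241374323 q 0.8230245978529552
0.754 x 0.9 z 0.6
0.686 x 1.7 z 1.3
0.617 x 2.5 z 2.1
0.549 x 3.3 z 2.9
0.48 x 3.9 z 3.7
0.412 x 4.6 z 4.6
0.343 x 5.1 z 5.5
0.274 x 5.6 z 6.5
0.206 x 6.1 z 7.5
0.137 x 6.4 z 8.5
0.069 x 6.7 z 9.6
0.0 x 6.9 z 10.6
```

Request:
step_arm(series=[{"x": 0.8,"y": 0,"z": 0.6,"wx": 0,"wy": 0,"wz": 0},{"x": 1.6,"y": 0,"z": 1.3,"wx": 0,"wy": 0,"wz": 0},{"x": 2.4,"y": 0,"z": 2.1,"wx": 0,"wy": 0,"wz": 0},{"x": 3.2,"y": 0,"z": 2.9,"wx": 0,"wy": 0,"wz": 0},{"x": 3.8,"y": 0,"z": 3.7,"wx": 0,"wy": 0,"wz": 0},{"x": 4.5,"y": 0,"z": 4.6,"wx": 0,"wy": 0,"wz": 0},{"x": 5.0,"y": 0,"z": 5.5,"wx": 0,"wy": 0,"wz": 0},{"x": 5.5,"y": 0,"z": 6.5,"wx": 0,"wy": 0,"wz": 0},{"x": 6,"y": 0,"z": 7.5,"wx": 0,"wy": 0,"wz": 0},{"x": 6.3,"y": 0,"z": 8.5,"wx": 0,"wy": 0,"wz": 0},{"x": 6.6,"y": 0,"z": 9.5,"wx": 0,"wy": 0,"wz": 0},{"x": 6.8,"y": 0,"z": 10.4,"wx": 0,"wy": 0,"wz": 0}])

```text
time_s: 20.72
eef_pos: [0.477, 0.1767, 0.0896]
tool_rot: [-0.039, 0.999, 0.001, 0.004]
force: [6.6, 3.7, 4.0]
gripper_width: 0.0157
grip_force: 25.0
```

Request:
step_arm(series=[{"x": 0,"y": 0,"z": 0.1,"wx": 0,"wy": 0,"wz": 0},{"x": 0,"y": 0,"z": 0.2,"wx": 0,"wy": 0,"wz": 0},{"x": 0,"y": 0,"z": 0.2,"wx": 0,"wy": 0,"wz": 0}])

```text
time_s: 20.97
eef_pos: [0.4767, 0.1767, 0.088]
tool_rot: [-0.039, 0.999, 0.001, 0.004]
force: [3.7, 3.7, 5.2]
gripper_width: 0.0157
grip_force: 25.0
```

```bash
python3 arc.py 0 1
```

```text
[0.4767 0.1767 0.088 ] [3.7 3.7 5.2] 0.015697789714719707 25.00070328824222
r 0.1568910349762882 q 0.00532008058824221
0.0 x 0.0 z 0.1
```

Request:
step_arm(series=[{"x": 0,"y": 0,"z": 0.1,"wx": 0,"wy": 0,"wz": 0},{"x": 0,"y": 0,"z": 0.2,"wx": 0,"wy": 0,"wz": 0},{"x": 0,"y": 0,"z": 0.3,"wx": 0,"wy": 0,"wz": 0},{"x": 0,"y": 0,"z": 0.3,"wx": 0,"wy": 0,"wz": 0}])

```text
time_s: 21.3
eef_pos: [0.4769, 0.1767, 0.0876]
tool_rot: [-0.04, 0.999, 0.0, 0.003]
force: [-7.8, 0.7, 30.8]
gripper_width: 0.0154
grip_force: 25.0
```

Request:
step_arm(series=[{"x": 0,"y": 0,"z": 0.1,"wx": 0,"wy": 0,"wz": 0},{"x": 0,"y": 0,"z": 0.2,"wx": 0,"wy": 0,"wz": 0},{"x": 0,"y": 0,"z": 0.2,"wx": 0,"wy": 0,"wz": 0}])

```text
time_s: 21.55
eef_pos: [0.4776, 0.1768, 0.0866]
tool_rot: [-0.04, 0.999, 0.0, 0.004]
force: [-8.5, 1.5, 36.6]
gripper_width: 0.0156
grip_force: 25.0
```

The door is at the shut stop, with force above 30 N. I'll ease off, open and withdraw forward.

Request:
step_arm(series=[{"x": 0,"y": 0,"z": -0.25,"wx": 0,"wy": 0,"wz": 0},{"x": 0,"y": 0,"z": -0.4,"wx": 0,"wy": 0,"wz": 0},{"x": 0,"y": 0,"z": -0.4,"wx": 0,"wy": 0,"wz": 0}])

```text
time_s: 21.8
eef_pos: [0.4775, 0.1767, 0.0872]
tool_rot: [-0.039, 0.999, 0.001, 0.005]
force: [7.2, 4.5, 1.2]
gripper_width: 0.0157
grip_force: 25.0
```

Request:
step_arm(series=[{"x": 0,"y": 0,"z": 0,"wx": 0,"wy": 0,"wz": 0},{"x": 0,"y": 0,"z": 0,"wx": 0,"wy": 0,"wz": 0},{"x": 0,"y": 0,"z": 0,"wx": 0,"wy": 0,"wz": 0},{"x": 0,"y": 0,"z": 0,"wx": 0,"wy": 0,"wz": 0},{"x": 0,"y": 0,"z": 0,"wx": 0,"wy": 0,"wz": 0},{"x": 0,"y": 0,"z": 0,"wx": 0,"wy": 0,"wz": 0},{"x": 0,"y": 0,"z": 0,"wx": 0,"wy": 0,"wz": 0},{"x": 0,"y": 0,"z": 0,"wx": 0,"wy": 0,"wz": 0},{"x": 0,"y": 0,"z": 0,"wx": 0,"wy": 0,"wz": 0},{"x": 0,"y": 0,"z": 0,"wx": 0,"wy": 0,"wz": 0}], gripper=1)

```text
time_s: 22.63
eef_pos: [0.4735, 0.1759, 0.0849]
tool_rot: [-0.04, 0.999, -0.0, -0.0]
force: [-0.3, 0.2, 0.0]
gripper_width: 0.0802
grip_force: 0.0
```

Request:
step_arm(series=[{"x": 1,"y": 0,"z": -1,"wx": 0,"wy": 0,"wz": 0},{"x": 2.5,"y": 0,"z": -3,"wx": 0,"wy": 0,"wz": 0},{"x": 4,"y": 0,"z": -6,"wx": 0,"wy": 0,"wz": 0},{"x": 5,"y": 0,"z": -9,"wx": 0,"wy": 0,"wz": 0},{"x": 5,"y": 0,"z": -12,"wx": 0,"wy": 0,"wz": 0},{"x": 5,"y": 0,"z": -15,"wx": 0,"wy": 0,"wz": 0},{"x": 5,"y": 0,"z": -18,"wx": 0,"wy": 0,"wz": 0},{"x": 5,"y": 0,"z": -18,"wx": 0,"wy": 0,"wz": 0}])

```text
time_s: 23.3
eef_pos: [0.4267, 0.1724, 0.2715]
tool_rot: [-0.04, 0.999, 0.0, 0.005]
force: [0.7, -0.2, 0.5]
gripper_width: 0.0881
grip_force: 0.0
```

Run:
```python
from h import *
c,W,M=cloud("wrist"); hsv=cv2.cvtColor(c["pixels"],cv2.COLOR_BGR2HSV); cv2.imwrite("pics/w5.png",c["pixels"])
T=W[(cv2.inRange(hsv,(5,150,100),(20,255,255))>0)&(W[...,2]>.07)&(W[...,2]<.3)&(W[...,0]>.4)]
if len(T): print(np.percentile(T,[1,50,99],0).round(3))
s=robot.get_state(); print(s["eef_pos"],s["force"],s["time_s"])
```

```text
[[0.462 0.169 0.099]
 [0.479 0.177 0.116]
 [0.507 0.186 0.12 ]]
[0.42567099 0.1722403  0.2684424 ] [ 0.25601026  0.09758974 -0.52777129] 23.35
```

View pics/w5.png

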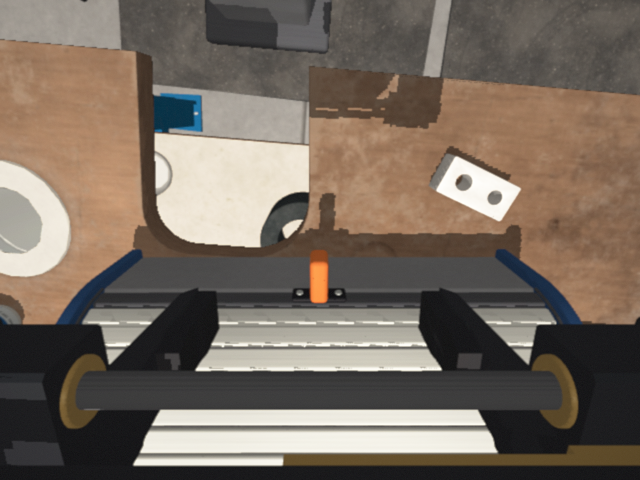

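The wrist view shows the door shut against the sill with the tab at (319,278). Its measured top is at z 0.12, which matches q = 0. Nothing is touched, so I'm handing in.

```bash
python3 -c "
from workcell import robot
print(robot.hand_in())"
```

```text
the job is handed in; nothing more can be done
None
```

I rolled the door fully open, set the grease pot upright and wholly on the green coaster (about 4 mm off centre), rolled the door shut to its stop, left the tape roll and bench items untouched, and handed the job in at about 23 s of the 70 s limit; the hand-in returned no verdict.

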